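Build a strainer cascade on the collecting jar

ROBOT

A 7-joint arm with a two-finger parallel gripper is mounted at the origin on a cart in front of the work surface, level with it; the furniture and walls round the work are solid. World frame = base frame: x ahead of the robot, y to its left, z up, the work surface at z = 0. Lengths are in mm, angles in rad, forces in N, time in s.
With the tool pointing down it reaches from about 425 to 950 mm from the base axis. Payload 16.7 kg.
Tool frame: the origin (TCP) lies between the finger pads; the fingertips stand 14 mm ahead of it and the grasp point (between the pads) lies 5 mm behind it; z points along the fingers, y is the line along which they close (so a half turn about z gives the same grasp; the last joint's range is limited). The gripper opens to 94 mm and grips with 3 to 60 N. Pads are 16 mm wide; open, the fingers measure 119 mm over their backs; the gripper's body (75 mm by 177 mm) begins 78 mm behind the grasp point.
Start: joints at [-1.272, 0.426, 0.074, 1.606, -0.034, 1.111, -0.067], TCP at [292.871, 608.113, 219.467] pointing down, gripper open.
Joint ranges: [-2.85, 2.85], [-0.5, 2.14], [-1.23, 1.37], [0.21, 2.46], [-1.02, 4.16], [0.16, 2.05], [-2.73, 2.73]. Speed limits (rad/s): [1.89, 1.89, 2.39, 2.39, 3.01, 3.01, 3.01].

INTERFACE

Orientations are given as [roll, pitch, yaw] about the fixed x, y, z axes, in that order (R = Rz(yaw) Ry(pitch) Rx(roll)).
In Python, from bench import bot gives the robot as it stands.
- The arm moves only by the tool move_arm, never from a script. Its argument "commands" is a list that holds one entry, the list of rows, each a list of 7 numbers: the opening, from 0 (shut) to 1 (fully open), then the shift along the tool's x, y, z in mm, then the turn, a rotation vector about the tool's x, y, z in rad. In form: [[[grip, tx, ty, tz, rx, ry, rz], ...]]. A call has 1 to 10 rows; each row shifts and turns the commanded pose from where the row before left it, along the tool's axes as they then stand; what a row does not reach is not made up. A row lasts 1/10 s, in which the tool goes at most 50 mm and 8.59 degrees, less where a joint would pass 70% of its speed; a pose out of reach is approached as far as the arm can. A call is refused whole if a number of a shift passes 50 or a number of a turn 0.15, either way. A call with a gripper value outside its range is refused whole. The fingers move at their own pace and stop on an object; "force" is the grip in N (left out, the last holds). Time passes only in rows, so rows that do not move let the fingers close. It gives the time, the measured TCP pose, the force, the opening and the grip force at its end, in the units of the state.
- bot.read_state(): the state, without advancing time (a new reading comes with each control period).
- bot.capture(name): name is "scene" or "top"; returns (picture, depth): 420x560x3 uint8, red, green, blue; 420x560 float32, mm along the optical axis (not along the pixel's ray), 0 where there is no reading.
- bot.camera_info(name): a dict with "intrinsics" (3x3 intrinsics, pixels), "k1" (the pictures are not rectified: a ray, as slopes to the right and down, at radius r is drawn at 1 + k1 r^2 times it, then the intrinsics apply), "eye" and "orientation" of the camera in the world. Camera axes: x right, y down, z forward; pixel columns grow to the right and rows downward; lengths in mm; the calibration is good to about 2 mm. A picture is of the moment at which its call begins. camera_info takes no time and is no camera call.
- bot.sign_off(): hands the job in; it is judged then, once.
The state is a dict: "t": time; "qpos": joint angles; "joint_velocities": joint speeds; "effort": joint torques, N m; "tool_pos": TCP position; "ee_rot": TCP orientation; "wrist_force": force on the tool from outside, world axes, zero at the start; "ft_torque": the same for the moment, N m; "gripper_width": finger opening in mm; "finger_force": force on a finger pad.
Only numpy, scipy, OpenCV 4.12 (cv2) and the standard library are available. Lean on these libraries where they do the work, as an engineer would, in place of code of your own. Each camera call takes 0.05 s, during which the arm holds its last target. There are 200 camera calls.

TASK

Set up the strainer cascade on the glass collecting jar with the red collar, where it stands, one part at a time from the bottom up: first the blue strainer (finest mesh) in the jar's collar, then the white one in the blue, then the yellow one (coarsest) in the white, and last the black lid to close the top. Each part must sit straight and fully home in the one below, and the stack must stand by itself. The green strainer is not needed: leave it, the timer, the pipette and the marker where they are.

Things in the scene. Friction and masses are not known exactly. Their poses are not given: they have to be found in the camera images.
- jar: Heavy clear glass collecting jar (450 g), loose, with a red knurled collar on its open mouth; 64 mm across, collar 53 across, 70 high to the collar's rim. Origin at centre of underside, z up. Mouth 41 mm inside. A strainer seated in it, shoulder on the rim, has its origin 56 mm above the jar's.
- blue_strainer: Blue plastic strainer cup, fine mesh floor, 30 g, 47 mm across, 48 high, upright; origin at centre of underside, z up. Foot tapers from 28 mm (bottom) to 37 at 12.5 height; flat shoulder at 14, above it upright wall, 46 outside, 41 inside. Seated in the jar its origin is 56 mm above the jar's. Grip the wall near the top, fingertips 17 mm or more above the underside.
- white_strainer: White plastic strainer cup, medium mesh floor, 30 g, 47 mm across, 48 high, upright; origin at centre of underside, z up. Foot tapers from 28 mm (bottom) to 37 at 12.5 height; flat shoulder at 14, above it upright wall, 46 outside, 41 inside. Seated in the blue one its origin is 34 mm above the blue's. Grip the wall near the top, fingertips 17 mm or more above the underside.
- yellow_strainer: Yellow plastic strainer cup, coarse mesh floor, 30 g, 47 mm across, 48 high, upright; origin at centre of underside, z up. Foot tapers from 28 mm (bottom) to 37 at 12.5 height; flat shoulder at 14, above it upright wall, 46 outside, 41 inside. Seated in the white one its origin is 34 mm above the white's. Grip the wall near the top, fingertips 17 mm or more above the underside.
- green_strainer: Green plastic strainer cup, fine mesh floor, 30 g, 47 mm across, 48 high, upright; origin at centre of underside, z up. Foot tapers from 28 mm (bottom) to 37 at 12.5 height; flat shoulder at 14, above it upright wall, 46 outside, 41 inside. Not wanted here: it stays. Grip the wall near the top, fingertips 17 mm or more above the underside.
- lid: Black lid with upright knob, 30 g, 47 mm across, 47 high, standing on its plug; origin at centre of underside, z up. Plug 14 high, tapered like the strainers' feet (28 to 37 across); disc at 14 to 18 height; knob 22 across, 18 to 47. Grip the knob near its top, fingertips 20 mm or more above the underside. Seated in the yellow strainer its origin is 34 mm above the yellow's.
- timer: Bystander: small white bench timer, 64 x 68 x 26 mm, lying flat by the corner of the big white loader (fixed, 0.22 m high) that fills the back left of the bench; origin at the centre of its underside.
- pipette: Bystander: white pipette lying on its side near the front edge, 41 x 255 x 28 mm, long along its y; origin at the centre of its underside.
- marker: Bystander: blue and white marker pen, 14 x 124 x 15 mm, long along its y, lying on a note pad 10 mm thick; origin at the centre of its underside.
Mind the look-alikes: they are no part of the job. What is shaped like the green_strainer but pink is not meant.

How it is judged:
By the outcome, as a careful person would: the job done as asked, in the order asked, and still so for the second after the job is handed in, with the robot touching nothing.
It also fails if it takes over 112 s, if anything falls off the work surface, if the arm or the gripper's body presses on something with over 40 N, if the wrist force passes 120 N, or if a joint passes its speed limit or range.

## Working session

There is one attempt and no reset: what is moved stays moved. The work goes in short steps, Python scripts to look and compute and a tool call to move; the robot and the scene stay as the last step left them, time stands still between calls to the robot, and variables do not carry over. Pictures are saved under pics/ and viewed, at most 14 in all, crops included, and the job is handed in when it is done.

Besides the shell and the picture viewer there is one more tool, called after ">>>" as name(argument=value, ...), one argument or row to a line, values as JSON. move_arm: Moves the arm, as the interface text tells. Its arguments: {"type":"object","properties":{"commands":{"type":"array"},"force":{"type":"number"}},"required":["commands"]}

```bash
mkdir -p pics; ls; python3 - <<'E'
from bench import bot
import cv2,numpy as np
for n in("scene","top"):
    p,d=bot.capture(n); np.savez(f"pics/{n}0.npz",p=p,d=d)
    cv2.imwrite(f"pics/{n}0.png",p[:,:,::-1]); print(bot.camera_info(n))
print(bot.read_state())
E
```

```text
pics
{'intrinsics': array([[459.6207811 ,   0.        , 282.08515894],
       [  0.        , 459.6207811 , 221.52043545],
       [  0.        ,   0.        ,   1.        ]]), 'k1': -0.1600712003188933, 'eye': array([-170.38684402, -508.86370553,  807.55017707]), 'orientation': array([-2.27625478, -0.0062761 , -0.91868862])}
{'intrinsics': array([[470.67310513,   0.        , 274.64687872],
       [  0.        , 470.67310513, 209.63627353],
       [  0.        ,   0.        ,   1.        ]]), 'k1': -0.11894162555805517, 'eye': array([ 420.60595686,   16.19850314, 1184.19524997]), 'orientation': array([-3.05621616, -0.01233618, -1.56438628])}
{'t': 0.1, 'qpos': array([-1.27150136,  0.42663417,  0.07382097,  1.60650865, -0.03408546,
        1.11079152, -0.06706377]), 'joint_velocities': array([-0.00059318, -0.00038975,  0.00037097, -0.00132686, -0.00086917,
        0.00099895, -0.00098574]), 'effort': array([ 8.92134063e-03, -9.37469816e+01,  3.67738701e+00, -4.55038404e+01,
       -4.86359687e-02,  1.68089342e-02,  6.43931935e-05]), 'tool_pos': array([292.72131191, 607.82834603, 218.88337417]), 'ee_rot': array([-3.14051144e+00,  7.27042582e-05,  2.69283901e+00]), 'wrist_force': array([0.61490555, 0.76833786, 0.31086289]), 'ft_torque': array([-0.01770199, -0.04901933, -0.03864828]), 'finger_force': 0.0, 'gripper_width': 93.9159387957027}
```

View pics/scene0.png

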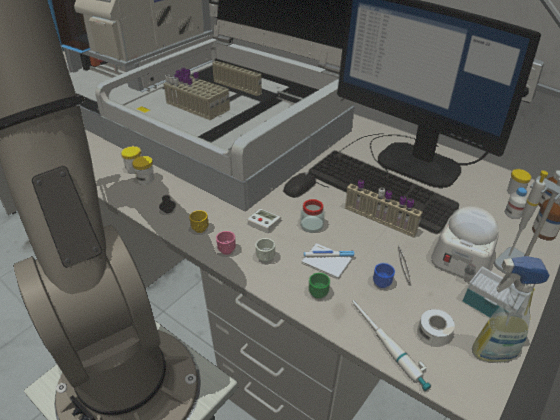

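View pics/top0.png

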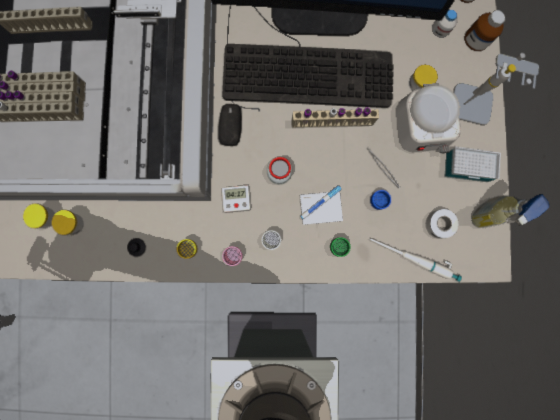

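The scene view shows blue at (384,276), white (265,250), yellow (199,221), the lid (167,203) and the red-collared jar (312,214). In the top view they are at blue (380,200), white (271,240), yellow (187,248), lid (136,247) and jar (280,169), with green (340,246) and pink (233,256) left alone.

```bash
cat >h.py <<'E'
from bench import bot
import cv2,numpy as np
from scipy.spatial.transform import Rotation as Ro
from scipy.optimize import least_squares
def slopes(ci,uv):
    K=ci["intrinsics"];d=(np.asarray(uv,float).reshape(-1,2)-[K[0,2],K[1,2]])/K[0,0]
    s=d.copy()
    for _ in range(20): s=d/(1+ci["k1"]*(s**2).sum(1,keepdims=True))
    return np.c_[s,np.ones(len(s))]
def toworld(n,uv,z=None,depth=None):
    ci=bot.camera_info(n);R=Ro.from_euler("xyz",ci["orientation"]).as_matrix()
    r=slopes(ci,uv)@R.T;e=ci["eye"]
    t=depth if depth is not None else (z-e[2])/r[:,2]
    return e+r*np.asarray(t).reshape(-1,1)
def cloud(n,p,d,c,w=22):
    u,v=c;vv,uu=np.mgrid[v-w:v+w,u-w:u+w];vv=vv.clip(0,419).ravel();uu=uu.clip(0,559).ravel()
    D=d[vv,uu];k=D>0;uv=np.c_[uu,vv][k]
    return toworld(n,uv,depth=D[k]),p[vv[k],uu[k]],uv
def tomove(dx,dy,dz,ee):  # world shift into tool axes
    return Ro.from_euler("xyz",ee).inv().apply([dx,dy,dz])
E
python3 - <<'E'
from h import *
C={"scene":dict(blue=(384,276),white=(265,250),yellow=(199,221),lid=(167,203),jar=(312,214),green=(319,285),pink=(226,242)),
"top":dict(blue=(380,200),white=(271,240),yellow=(187,248),lid=(136,247),jar=(280,169),green=(340,246),pink=(233,256))}
for n in C:
    f=np.load(f"pics/{n}0.npz");p,d=f["p"],f["d"]
    for k,c in C[n].items():
        P,col,uv=cloud(n,p,d,c,16)
        top=70 if k=="jar" else 47 if k=="lid" else 48
        m=abs(P[:,2]-top)<7
        (cx,cy),r=cv2.minEnclosingCircle(P[m,:2].astype(np.float32)) if m.sum()>3 else ((0,0),0)
        print(n,k,np.round([cx,cy,r]),m.sum(),"med",np.round(np.median(P[m],0)),"table z",np.round(np.percentile(P[:,2],[5,50,95])))
f=np.load("pics/top0.npz")
for c in[(215,150),(205,100),(150,185),(187,200),(330,118)]:
    print(c,cloud("top",f["p"],f["d"],c,1)[0][0].round())
E
```

```text
scene blue [ 548. -259.   24.] 132 med [ 546. -263.   47.] table z [-2.  2. 48.]
scene white [449.   8.  25.] 122 med [448.   9.  47.] table z [-1.  2. 47.]
scene yellow [425. 216.  26.] 117 med [425. 214.  47.] table z [-1.  2. 47.]
scene lid [427. 344.  12.] 46 med [427. 341.  48.] table z [-1.  2. 39.]
scene jar [621. -12.  28.] 157 med [622. -11.  69.] table z [-1. 32. 71.]
scene green [ 431. -158.   25.] 137 med [ 433. -160.   47.] table z [-2.  8. 47.]
scene pink [408. 102.  26.] 125 med [410. 103.  47.] table z [-1.  2. 48.]
top blue [ 546. -259.   23.] 86 med [ 547. -261.   47.] table z [-4.  1. 46.]
top white [445.  12.  24.] 83 med [447.  14.  47.] table z [-4.  1. 47.]
top yellow [422. 216.  24.] 88 med [421. 220.  47.] table z [-3.  2. 47.]
top lid [424. 346.  12.] 71 med [424. 346.  47.] table z [-3.  1. 46.]
top jar [618.  -7.  27.] 166 med [619.  -7.  69.] table z [-3.  8. 70.]
top green [ 430. -157.   24.] 91 med [ 431. -159.   47.] table z [-4.  1. 47.]
top pink [406. 106.  24.] 87 med [407. 107.  47.] table z [-4.  2. 47.]
(215, 150) [676. 158.   1.]
(205, 100) [752. 162. 174.]
(150, 185) [562. 279. 169.]
(187, 200) [543. 219.  44.]
(330, 118) [ 742. -127.   74.]
```

>>> move_arm(
  commands=[
    [[1,0,0,0,0,0,-0.15],[1,0,0,0,0,0,-0.15],[1,0,0,0,0,0,-0.149],[1,-12.5,-43,0,0,0,0],[1,-12.5,-43,0,0,0,0],[1,-12.5,-43,0,0,0,0],[1,-12.5,-43,0,0,0,0],[1,-12.5,-43,0,0,0,0],[1,-12.5,-43,0,0,0,0],[1,-12.5,-43,0,0,0,0]],
  ],
)

```text
t: 1.1
tool_pos: [380.5, 305.2, 219.3]
ee_rot: [-3.142, -0.0, -3.141]
wrist_force: [1.8, 0.4, 0.6]
gripper_width: 93.7
finger_force: 0.0
```

```bash
python3 -c "
from h import *
s=bot.read_state();print(s['qpos'].round(2),s['tool_pos'],s['ee_rot'])"
```

```text
[-0.89  0.12  0.09  2.02 -0.01  1.01  0.78] [380.49767094 305.20677147 219.34724219] [-3.14150767e+00 -2.29759846e-04 -3.14141714e+00]
```

>>> move_arm(
  commands=[
    [[1,-13,-44,0,0,0,0],[1,-13,-44,0,0,0,0],[1,-13,-44,0,0,0,0],[1,-13,-44,0,0,0,0],[1,-13,-44,0,0,0,0],[1,-13,-44,0,0,0,0],[1,-13,-44,0,0,0,0],[1,-13,-44,0,0,0,0],[1,-13,-44,0,0,0,0],[1,-13,-44,0,0,0,0]],
  ],
)

```text
t: 2.1
tool_pos: [510.6, -134.7, 219.5]
ee_rot: [3.142, 0.0, -3.141]
wrist_force: [0.9, 0.9, 0.6]
gripper_width: 94.3
finger_force: 0.0
```

```bash
python3 -c "
from h import *
s=bot.read_state();print(s['qpos'].round(2),s['tool_pos'],s['ee_rot'])"
```

```text
[-0.3   0.2   0.51  1.96 -0.11  1.02  1.82] [ 510.56472294 -134.67101377  219.50746202] [ 3.14154219e+00  1.00516575e-04 -3.14117882e+00]
```

>>> move_arm(
  commands=[
    [[1,-12,-42,0,0,0,0],[1,-12,-42,0,0,0,0],[1,-12.5,-40.5,20,0,0,0],[1,0,0,40,0,0,0],[1,0,0,40,0,0,0],[1,0,0,30,0,0,0],[1,0,0,30,0,0,0],[1,0,0,15,0,0,0],[1,0,0,6.5,0,0,0],[1,0,0,0,0,0,0]],
  ],
)

```text
t: 3.1
tool_pos: [546.9, -257.4, 37.9]
ee_rot: [3.142, -0.001, -3.142]
wrist_force: [-0.1, -0.5, 1.1]
gripper_width: 93.9
finger_force: 0.0
```

```bash
python3 - <<'E'
from h import *
s=bot.read_state();print(s['qpos'].round(2),s['tool_pos'],s['ee_rot'])
a=[]
for n in("scene","top"):
    p,d=bot.capture(n);c=(384,276) if n=="scene" else (380,200)
    a.append(cv2.resize(p[c[1]-60:c[1]+60,c[0]-60:c[0]+60,::-1],(400,400)))
cv2.imwrite("pics/b1.png",np.hstack(a))
E
```

```text
[-0.    0.57  0.44  1.92 -0.36  0.72  2.22] [ 546.92556004 -257.40899949   37.92355689] [ 3.14153777e+00 -5.71132960e-04 -3.14150827e+00]
```

View pics/b1.png

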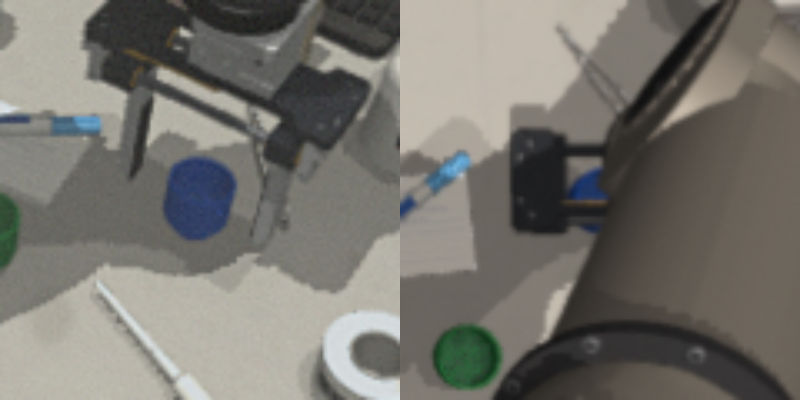

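The blue cup (200,195 in the left crop) stands between the open fingers, midway. Closing.

>>> move_arm(
  commands=[
    [[0.3,0,0,0,0,0,0],[0.3,0,0,0,0,0,0],[0.3,0,0,0,0,0,0],[0.3,0,0,0,0,0,0],[0.3,0,0,0,0,0,0],[0.3,0,0,0,0,0,0],[0.3,0,0,0,0,0,0],[0.3,0,0,0,0,0,0]],
  ],
  force=12,
)

```text
t: 4.0
tool_pos: [547.0, -257.4, 38.0]
ee_rot: [-3.141, 0.0, -3.141]
wrist_force: [-0.5, 0.2, 0.9]
gripper_width: 46.9
finger_force: 12.0
```

>>> move_arm(
  commands=[
    [[0.3,0,0,-15,0,0,0],[0.3,0,0,-35,0,0,0],[0.3,0,0,-40,0,0,0],[0.3,-10.5,35,-10,0,0,0],[0.3,-12,40,0,0,0,0],[0.3,-12,40,0,0,0,0],[0.3,-12,40,0,0,0,0],[0.3,-12,42,0,0,0,0],[0.3,-9,32,0,0,0,0],[0.3,-5,19,0,0,0,0]],
  ],
)

```text
t: 5.0
tool_pos: [620.1, -5.9, 138.9]
ee_rot: [3.141, 0.001, -3.138]
wrist_force: [0.3, -0.5, -0.4]
gripper_width: 46.9
finger_force: 12.0
```

```bash
cat >>h.py <<'E'
MASK=dict(blue=lambda h:(abs(h[:,0].astype(int)-113)<12)&(h[:,1]>120),
 red=lambda h:((h[:,0]<8)|(h[:,0]>172))&(h[:,1]>110)&(h[:,2]>60),
 white=lambda h:(h[:,1]<60)&(h[:,2]>90),
 yellow=lambda h:(abs(h[:,0].astype(int)-24)<6)&(h[:,1]>130)&(h[:,2]>60), black=lambda h:h[:,2]<60)
def fit(n,p,d,xyz,col,rad,zlo,zhi,r0):
    """points of a colour near xyz -> centre (least-squares circle, known radius unless r0=0)"""
    D=np.where(d>0,d,1e6);vv,uu=np.mgrid[0:420,0:560];P=toworld(n,np.c_[uu.ravel(),vv.ravel()],depth=D.ravel())
    h=cv2.cvtColor(p,cv2.COLOR_RGB2HSV).reshape(-1,3)
    m=(np.hypot(P[:,0]-xyz[0],P[:,1]-xyz[1])<rad)&(P[:,2]>zlo)&(P[:,2]<zhi)&MASK[col](h)
    Q=P[m]
    if len(Q)<6: return None,len(Q)
    s=least_squares(lambda c:np.hypot(Q[:,0]-c[0],Q[:,1]-c[1])-r0,Q[:,:2].mean(0),loss="soft_l1",f_scale=2)
    return np.r_[s.x,np.percentile(Q[:,2],[2,98])].round(1),len(Q)
def snap(fn,boxes,view=True):
    a=[];out={}
    for n,(x0,y0,x1,y1) in boxes.items():
        p,d=bot.capture(n);out[n]=(p,d);c=p[y0:y1,x0:x1,::-1]
        a.append(cv2.resize(c,(390,390)))
    cv2.imwrite(f"pics/{fn}.png",np.hstack(a));return out
E
python3 - <<'E'
from h import *
s=bot.read_state();print(s['qpos'].round(2),s['tool_pos'],s['ee_rot'],s["wrist_force"],s["gripper_width"])
o=snap("b2",dict(scene=(260,130,370,240),top=(220,110,340,230)))
for n in o:
    p,d=o[n];x=s["tool_pos"]
    print(n,"cup",fit(n,p,d,x,"blue",40,s["tool_pos"][2]-24,s["tool_pos"][2]+20,23),"collar",fit(n,p,d,[619,-9],"red",45,54,68,26.5))
E
```

```text
[-0.45  0.45  0.47  1.83 -0.25  0.92  1.71] [620.06277401  -5.89313344 138.92786289] [ 3.14085690e+00  5.09754871e-04 -3.13845856e+00] [ 0.28142153 -0.46996104 -0.36294873] 46.86581953685785
scene cup (array([622.1,  -9.1, 118.6, 151.2]), 283) collar (array([619.3, -12.7,  57.9,  67.8]), 85)
top cup (None, 0) collar (None, 0)
```

View pics/b2.png

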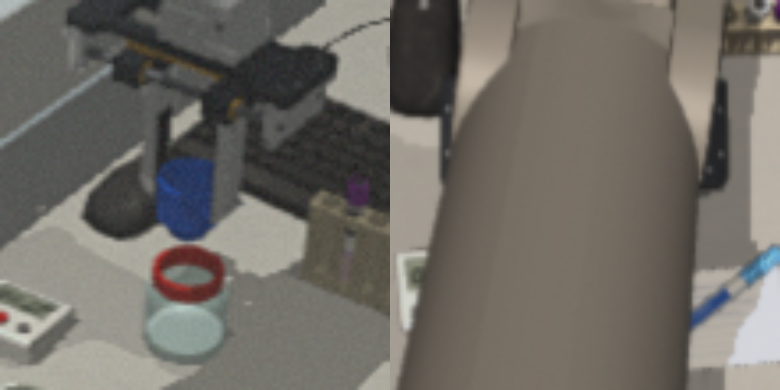

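The blue cup (185,198 left crop) hangs above the collar (188,275), offset a few mm in both axes. Shifting about (-2,-3.5) mm, then lowering.

>>> move_arm(
  commands=[
    [[0.3,2,-3.5,0,0,0,0],[0.3,0,0,12,0,0,0],[0.3,0,0,10,0,0,0],[0.3,0,0,6,0,0,0],[0.3,0,0,5,0,0,0],[0.3,0,0,4,0,0,0],[0.3,0,0,3,0,0,0],[0.3,0,0,2,0,0,0],[0.3,0,0,0,0,0,0]],
  ],
)

```text
t: 6.0
tool_pos: [617.6, -12.6, 95.9]
ee_rot: [3.141, 0.0, -3.141]
wrist_force: [0.2, 2.2, -0.5]
gripper_width: 46.9
finger_force: 12.0
```

```bash
python3 - <<'E'
from h import *
s=bot.read_state();print(s['tool_pos'],s['ee_rot'],s["wrist_force"],s["ft_torque"])
o=snap("b3",dict(scene=(260,130,370,240)))
p,d=o["scene"];x=s["tool_pos"]
print("cup",fit("scene",p,d,x,"blue",40,75,s["tool_pos"][2]+20,23),"collar",fit("scene",p,d,[619,-9],"red",45,54,68,26.5))
E
```

```text
[617.57189872 -12.61331583  95.91711645] [ 3.14148091e+00  1.05963867e-04 -3.14117006e+00] [ 0.19915211  2.22916937 -0.46662794] [ 0.48429764 -0.26305533  0.00471719]
cup (array([619.7, -15.7,  76.5, 107.5]), 249) collar (array([622.4, -11.5,  59.5,  67.8]), 43)
```

View pics/b3.png

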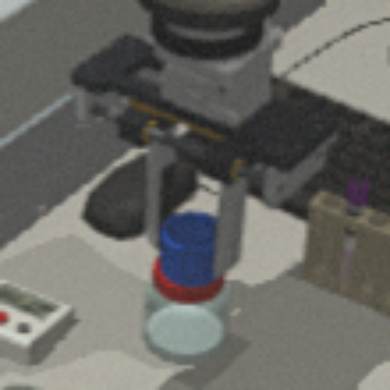

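>>> move_arm(
  commands=[
    [[0.3,0,1.5,0,0,0,0],[0.3,0,0,1,0,0,0],[0.3,0,0,0,0,0,0],[0.3,0,0,1,0,0,0],[0.3,0,0,0,0,0,0]],
  ],
)

```text
t: 6.55
tool_pos: [617.7, -11.2, 94.1]
ee_rot: [3.141, 0.0, -3.141]
wrist_force: [1.0, 1.6, 2.4]
gripper_width: 46.8
finger_force: 12.0
```

>>> move_arm(
  commands=[
    [[0.3,0,0.5,1,0,0,0],[0.3,0,0,0,0,0,0]],
  ],
)

```text
t: 6.75
tool_pos: [618.0, -10.9, 93.7]
ee_rot: [3.141, 0.001, -3.142]
wrist_force: [-0.7, 2.6, 12.0]
gripper_width: 46.8
finger_force: 12.0
```

>>> move_arm(
  commands=[
    [[0.6,0,0,0,0,0,0],[0.6,0,0,0,0,0,0],[0.6,0,0,0,0,0,0],[0.6,0,0,-8,0,0,0],[0.6,0,0,-25,0,0,0],[1,0,0,-40,0,0,0],[1,15,0,-20,0,0,0],[1,45,5,0,0,0,0],[1,45,8,0,0,0,0],[1,45,8,0,0,0,0]],
  ],
)

```text
t: 7.75
tool_pos: [465.8, 10.0, 186.1]
ee_rot: [-3.142, 0.0, 3.141]
wrist_force: [0.6, 0.2, 0.8]
gripper_width: 91.9
finger_force: 0.0
```

```bash
python3 - <<'E'
from h import *
s=bot.read_state();print(s['tool_pos'],s['ee_rot'],s["wrist_force"],s["ft_torque"])
o=snap("b4",dict(scene=(260,130,370,240),top=(220,110,340,230)))
for n in o:
    p,d=o[n]
    print(n,"cup",fit(n,p,d,[619,-9],"blue",45,75,120,23),"white",fit(n,p,d,[447,10],"white",35,20,55,23))
E
```

```text
[465.77531139   9.99368913 186.11535365] [-3.14155216e+00  3.14362793e-05  3.14130589e+00] [0.58976246 0.19909289 0.83761415] [ 0.03222165  0.0550801  -0.01085602]
scene cup (array([619.8, -13.2,  76.8, 106.2]), 279) white (array([448.1,   8.4,  20.8,  49.6]), 338)
top cup (array([615.5,  -9.7,  75.2, 107.9]), 179) white (None, 0)
```

View pics/b4.png

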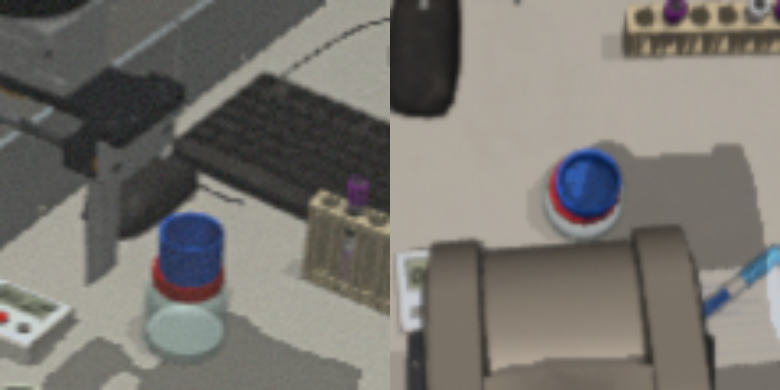

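Blue sits straight in the collar (190,250 left crop; 588,185 top), rim at about 104 mm as expected. Next, white.

>>> move_arm(
  commands=[
    [[1,20,0.5,0,0,0,0],[1,0,0,40,0,0,0],[1,0,0,45,0,0,0],[1,0,0,40,0,0,0],[1,0,0,15,0,0,0],[1,0,0,8,0,0,0],[1,0,0,0,0,0,0]],
  ],
)

```text
t: 8.55
tool_pos: [447.6, 10.4, 37.7]
ee_rot: [-3.141, -0.001, 3.141]
wrist_force: [-0.3, -0.9, 0.6]
gripper_width: 94.4
finger_force: 0.0
```

>>> move_arm(
  commands=[
    [[0.3,1.5,0,0,0,0,0],[0.3,0,0,0,0,0,0],[0.3,0,0,0,0,0,0],[0.3,0,0,0,0,0,0],[0.3,0,0,0,0,0,0],[0.3,0,0,0,0,0,0],[0.3,0,0,0,0,0,0],[0.3,0,0,0,0,0,0]],
  ],
)

```text
t: 9.35
tool_pos: [446.0, 10.7, 38.1]
ee_rot: [3.142, 0.0, -3.141]
wrist_force: [-0.3, 0.2, 4.2]
gripper_width: 47.2
finger_force: 12.0
```

>>> move_arm(
  commands=[
    [[0.3,0,0,-20,0,0,0],[0.3,0,0,-40,0,0,0],[0.3,0,0,-42,0,0,0],[0.3,-20,-2.5,-25,0,0,0],[0.3,-40,-5,0,0,0,0],[0.3,-40,-5,0,0,0,0],[0.3,-40,-5,0,0,0,0],[0.3,-22,-3,0,0,0,0],[0.3,-10,-1,0,0,0,0],[0.3,0,0,0,0,0,0]],
  ],
)

```text
t: 10.35
tool_pos: [618.2, -11.2, 164.4]
ee_rot: [-3.141, -0.001, 3.141]
wrist_force: [-0.5, 0.4, -0.4]
gripper_width: 46.8
finger_force: 12.0
```

```bash
python3 - <<'E'
from h import *
s=bot.read_state();x=s["tool_pos"];print(x,s['ee_rot'],s["wrist_force"])
p,d=snap("w1",dict(scene=(260,130,370,240)))["scene"]
print("white",fit("scene",p,d,x,"white",28,x[2]-22,x[2]+9,23),"blue",fit("scene",p,d,[619,-9],"blue",45,75,120,23))
E
```

```text
[618.15276757 -11.1776357  164.35086076] [-3.14079983e+00 -8.64267832e-04  3.14124426e+00] [-0.50219105  0.35040555 -0.35779509]
white (array([620.4, -14.1, 143.8, 172.9]), 256) blue (array([619.9, -13.3,  76.3, 105.4]), 269)
```

View pics/w1.png

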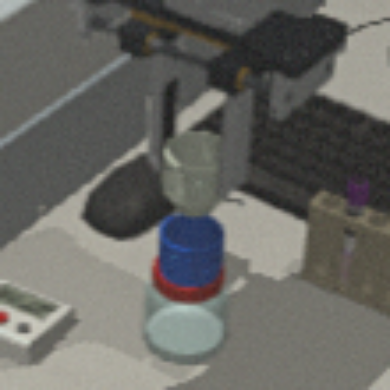

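White (195,172) hangs straight above blue (190,245), within 1 mm by the fit. Lowering.

>>> move_arm(
  commands=[
    [[0.3,0,0.5,10,0,0,0],[0.3,0,0,10,0,0,0],[0.3,0,0,6,0,0,0],[0.3,0,0,4,0,0,0],[0.3,0,0,3,0,0,0],[0.3,0,0,2,0,0,0],[0.3,0,0,0,0,0,0]],
  ],
)

```text
t: 11.1
tool_pos: [617.9, -10.4, 129.8]
ee_rot: [-3.142, -0.0, -3.141]
wrist_force: [0.1, 0.2, -0.3]
gripper_width: 46.8
finger_force: 12.0
```

>>> move_arm(
  commands=[
    [[0.3,0,0,1,0,0,0],[0.3,0,0,1,0,0,0],[0.3,0,0,0.7,0,0,0],[0.3,0,0,0,0,0,0]],
  ],
)

```text
t: 11.5
tool_pos: [618.4, -10.3, 128.0]
ee_rot: [3.141, 0.001, -3.142]
wrist_force: [-2.2, 0.3, 9.6]
gripper_width: 46.6
finger_force: 12.0
```

>>> move_arm(
  commands=[
    [[0.6,0,0,0,0,0,0],[0.6,0,0,0,0,0,0],[0.6,0,0,0,0,0,0],[0.6,0,0,-8,0,0,0],[0.6,0,0,-25,0,0,0],[0.8,0,0,-42,0,0,0],[1,40,10,0,0,0,0],[1,40,30,0,0,0,0],[1,35,35,0,0,0,0],[1,35,35,0,0,0,0]],
  ],
)

```text
t: 12.5
tool_pos: [466.6, 100.3, 202.8]
ee_rot: [3.141, 0.001, 3.141]
wrist_force: [0.7, 2.3, 0.5]
gripper_width: 92.3
finger_force: 0.0
```

>>> move_arm(
  commands=[
    [[1,25,40,0,0,0,0],[1,15,45,0,0,0,0],[1,5,31,0,0,0,0],[1,0,0,0,0,0,0]],
  ],
)

```text
t: 12.9
tool_pos: [421.9, 219.7, 202.9]
ee_rot: [3.14, 0.001, -3.136]
wrist_force: [0.2, -0.8, 0.2]
gripper_width: 94.1
finger_force: 0.0
```

```bash
python3 - <<'E'
from h import *
s=bot.read_state();print(s['qpos'].round(2),s['tool_pos'],s['ee_rot'])
o=snap("w2",dict(scene=(150,130,370,240),top=(90,110,340,290)))
for n in o:
    p,d=o[n]
    print(n,"w",fit(n,p,d,[618,-11],"white",40,112,145,23),"b",fit(n,p,d,[618,-11],"blue",40,75,100,23),"yel",fit(n,p,d,[424,216],"yellow",38,20,52,23),"lid",fit(n,p,d,[425,345],"black",20,22,52,11))
E
```

```text
[-0.99  0.11  0.41  2.08 -0.06  0.96  1.02] [421.92727259 219.73941934 202.88844834] [ 3.14040321e+00  6.20486877e-04 -3.13577731e+00]
scene w (array([620. , -12.8, 112.5, 139.8]), 309) b (array([621.2, -12.6,  76.4,  99.1]), 109) yel (array([425.2, 214.7,  20.8,  49.9]), 265) lid (array([429. , 346.2,  22.5,  50.8]), 75)
top w (array([616.8,  -9.3, 113.3, 141.5]), 155) b (array([617.3,  -9.3,  83.1,  97.7]), 11) yel (None, 0) lid (None, 0)
```

View pics/w2.png

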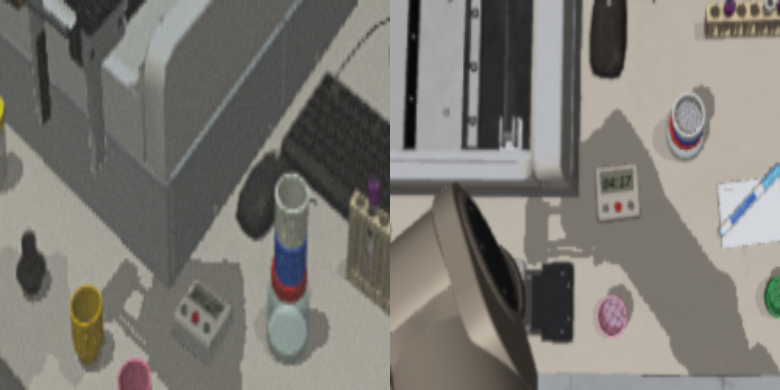

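White is straight on blue (290,205 left crop), rim near 138 mm. Yellow is at (88,322). Descending on yellow.

>>> move_arm(
  commands=[
    [[1,0,0,30,0,0,0],[1,0,0,40,0,0,0],[1,0,0,40,0,0,0],[1,0,0,35,0,0,0],[1,0,0,14,0,0,0],[1,0,0,6,0,0,0],[1,0,0,0,0,0,0]],
  ],
)

```text
t: 13.7
tool_pos: [423.3, 214.5, 37.2]
ee_rot: [-3.141, -0.0, 3.14]
wrist_force: [0.3, -0.1, -0.4]
gripper_width: 94.0
finger_force: 0.0
```

>>> move_arm(
  commands=[
    [[0.3,0,1.5,-0.5,0,0,0],[0.3,0,0,0,0,0,0],[0.3,0,0,0,0,0,0],[0.3,0,0,0,0,0,0],[0.3,0,0,0,0,0,0],[0.3,0,0,0,0,0,0],[0.3,0,0,0,0,0,0],[0.3,0,0,0,0,0,0]],
  ],
)

```text
t: 14.5
tool_pos: [422.9, 217.2, 37.8]
ee_rot: [-3.142, -0.0, -3.141]
wrist_force: [0.0, -0.5, 3.1]
gripper_width: 46.4
finger_force: 12.0
```

>>> move_arm(
  commands=[
    [[0.3,0,0,-20,0,0,0],[0.3,0,0,-40,0,0,0],[0.3,0,0,-45,0,0,0],[0.3,0,0,-45,0,0,0],[0.3,-5,-30,-12,0,0,0],[0.3,-15,-40,0,0,0,0],[0.3,-25,-40,0,0,0,0],[0.3,-35,-35,0,0,0,0],[0.3,-35,-35,0,0,0,0],[0.3,-35,-25,0,0,0,0]],
  ],
)

```text
t: 15.5
tool_pos: [574.0, 9.6, 199.9]
ee_rot: [-3.142, 0.0, 3.141]
wrist_force: [-0.3, 1.0, 0.4]
gripper_width: 46.0
finger_force: 12.0
```

>>> move_arm(
  commands=[
    [[0.3,-30,-15,0,0,0,0],[0.3,-15,-7.5,0,0,0,0],[0.3,0,0,0,0,0,0],[0.3,0,0,0,0,0,0]],
  ],
)

```text
t: 15.9
tool_pos: [617.4, -10.4, 199.3]
ee_rot: [-3.141, -0.001, 3.141]
wrist_force: [-0.6, -0.1, -0.9]
gripper_width: 46.2
finger_force: 12.0
```

```bash
python3 - <<'E'
from h import *
s=bot.read_state();x=s["tool_pos"];print(x,s['ee_rot'],s["wrist_force"],s["gripper_width"])
p,d=snap("y1",dict(scene=(260,130,370,240)))["scene"]
print("yellow",fit("scene",p,d,x,"yellow",35,x[2]-22,x[2]+12,23),"white",fit("scene",p,d,[618,-11],"white",40,112,145,23))
E
```

```text
[617.41432904 -10.42478821 199.25205386] [-3.14122839e+00 -1.13273785e-03  3.14130142e+00] [-0.59682714 -0.14186694 -0.87567786] 46.2090077698452
yellow (array([620.4, -12.6, 178.6, 210.2]), 283) white (array([620.2, -12.7, 113. , 139.9]), 300)
```

Aligned within 0.5 mm. Lowering to about 162.

>>> move_arm(
  commands=[
    [[0.3,0,0,10,0,0,0],[0.3,0,0,10,0,0,0],[0.3,0,0,7,0,0,0],[0.3,0,0,4,0,0,0],[0.3,0,0,3,0,0,0],[0.3,0,0,1.5,0,0,0],[0.3,0,0,0,0,0,0]],
  ],
)

```text
t: 16.65
tool_pos: [618.0, -10.4, 164.2]
ee_rot: [-3.141, -0.0, -3.142]
wrist_force: [0.3, -0.5, -0.5]
gripper_width: 46.2
finger_force: 12.0
```

>>> move_arm(
  commands=[
    [[0.3,0,0,1,0,0,0],[0.3,0,0,0,0,0,0],[0.3,0,0,1,0,0,0],[0.3,0,0,0,0,0,0]],
  ],
)

```text
t: 17.05
tool_pos: [618.0, -10.3, 162.2]
ee_rot: [-3.142, -0.0, -3.141]
wrist_force: [0.3, -0.4, 0.1]
gripper_width: 45.8
finger_force: 12.0
```

>>> move_arm(
  commands=[
    [[0.3,0,0,0.7,0,0,0],[0.3,0,0,0,0,0,0],[0.3,0,0,0.5,0,0,0],[0.3,0,0,0,0,0,0]],
  ],
)

```text
t: 17.45
tool_pos: [618.4, -10.3, 161.8]
ee_rot: [3.141, 0.001, -3.142]
wrist_force: [-3.1, 0.2, 9.5]
gripper_width: 46.0
finger_force: 12.0
```

>>> move_arm(
  commands=[
    [[0.6,0,0,0,0,0,0],[0.6,0,0,0,0,0,0],[0.6,0,0,0,0,0,0],[0.6,0,0,-8,0,0,0],[0.6,0,0,-27,0,0,0],[0.8,0,0,-45,0,0,0],[1,40,10,0,0,0,0],[1,40,28,0,0,0,0],[1,35,35,0,0,0,0],[1,35,35,0,0,0,0]],
  ],
)

```text
t: 18.45
tool_pos: [466.5, 98.2, 241.6]
ee_rot: [3.141, 0.001, 3.141]
wrist_force: [1.0, 1.2, -0.5]
gripper_width: 92.1
finger_force: 0.0
```

>>> move_arm(
  commands=[
    [[1,25,40,0,0,0,0],[1,12,44,0,0,0,0],[1,5,45,0,0,0,0],[1,0,45,0,0,0,0],[1,0,44,0,0,0,0],[1,0,30,0,0,0,0],[1,0,0,0,0,0,0]],
  ],
)

```text
t: 19.15
tool_pos: [425.0, 349.7, 241.1]
ee_rot: [3.141, 0.0, -3.137]
wrist_force: [0.1, -0.4, -0.0]
gripper_width: 94.1
finger_force: 0.0
```

```bash
python3 - <<'E'
from h import *
s=bot.read_state();print(s['qpos'].round(2),s['tool_pos'],s['ee_rot'])
o=snap("y2",dict(scene=(110,100,370,295),top=(90,110,340,290)))
for n in o:
    p,d=o[n]
    print(n,"y",fit(n,p,d,[618,-11],"yellow",40,146,185,23),"w",fit(n,p,d,[618,-11],"white",40,112,135,23),"lid",fit(n,p,d,[425,345],"black",20,22,52,11))
E
```

```text
[-1.13  0.21  0.38  1.88 -0.09  1.07  0.86] [424.99685771 349.71293232 241.05009419] [ 3.14143047e+00  1.56870059e-04 -3.13676706e+00]
scene y (array([620.1, -12.1, 147. , 174. ]), 309) w (array([621. , -12.3, 113.2, 134.7]), 131) lid (array([429.4, 346.4,  22.2,  50.4]), 77)
top y (array([617. ,  -9.5, 148.3, 174.3]), 153) w (array([617.5,  -9.4, 113.6, 134.6]), 25) lid (array([425. , 347.1,  22.1,  49.3]), 50)
```

View pics/y2.png

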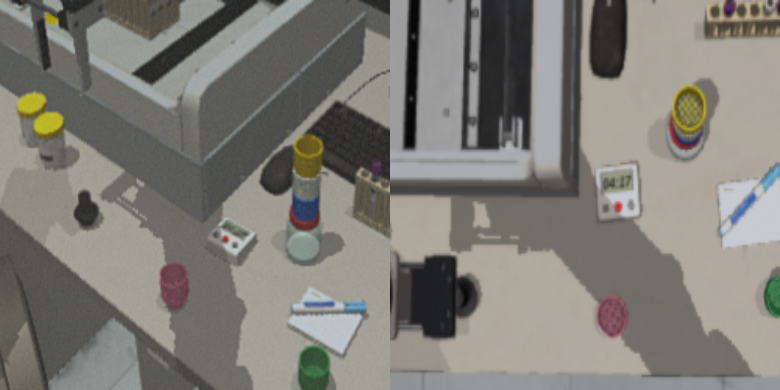

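Yellow sits straight on white (308,155 left crop), rim near 172 mm. The lid is at (86,210). Descending on it.

>>> move_arm(
  commands=[
    [[1,0,0,40,0,0,0],[1,0,0,45,0,0,0],[1,0,0,45,0,0,0],[1,0,0,40,0,0,0],[1,0,0,20,0,0,0],[1,0,0,10,0,0,0],[1,0,0,3,0,0,0],[1,0,0,0,0,0,0]],
  ],
)

```text
t: 20.05
tool_pos: [426.5, 345.5, 39.0]
ee_rot: [3.141, 0.001, 3.141]
wrist_force: [-1.0, -0.5, 0.5]
gripper_width: 94.1
finger_force: 0.0
```

>>> move_arm(
  commands=[
    [[0.1,0,0,1,0,0,0],[0.1,0,0,0,0,0,0],[0.1,0,0,0,0,0,0],[0.1,0,0,0,0,0,0],[0.1,0,0,0,0,0,0],[0.1,0,0,0,0,0,0],[0.1,0,0,0,0,0,0],[0.1,0,0,0,0,0,0],[0.1,0,0,0,0,0,0],[0.1,0,0,0,0,0,0]],
  ],
)

```text
t: 21.05
tool_pos: [425.9, 345.6, 37.1]
ee_rot: [-3.142, -0.0, -3.141]
wrist_force: [0.2, -0.4, -0.9]
gripper_width: 21.1
finger_force: 12.0
```

>>> move_arm(
  commands=[
    [[0.1,0,0,-20,0,0,0],[0.1,0,0,-40,0,0,0],[0.1,0,0,-48,0,0,0],[0.1,0,0,-48,0,0,0],[0.1,0,0,-40,0,0,0],[0.1,0,-30,-7,0,0,0],[0.1,0,-44,0,0,0,0],[0.1,0,-45,0,0,0,0],[0.1,-5,-45,0,0,0,0],[0.1,-12,-44,0,0,0,0]],
  ],
)

```text
t: 22.05
tool_pos: [442.2, 135.9, 240.2]
ee_rot: [3.141, -0.0, -3.141]
wrist_force: [0.4, 0.2, -0.6]
gripper_width: 20.9
finger_force: 12.0
```

>>> move_arm(
  commands=[
    [[0.1,-25,-40,0,0,0,0],[0.1,-35,-35,0,0,0,0],[0.1,-35,-35,0,0,0,0],[0.1,-35,-22,0,0,0,0],[0.1,-30,-12,0,0,0,0],[0.1,-15,-4,0,0,0,0],[0.1,0,0,0,0,0,0],[0.1,0,0,0,0,0,0]],
  ],
)

```text
t: 22.85
tool_pos: [617.4, -10.4, 239.6]
ee_rot: [-3.141, -0.001, 3.141]
wrist_force: [-0.6, 0.5, -0.8]
gripper_width: 21.3
finger_force: 12.0
```

```bash
python3 - <<'E'
from h import *
s=bot.read_state();x=s["tool_pos"];print(x,s['ee_rot'],s["wrist_force"],s["gripper_width"])
p,d=snap("l1",dict(scene=(260,100,370,210)))["scene"]
print("lid disc",fit("scene",p,d,x,"black",32,x[2]-25,x[2]-17,23.5),"plug",fit("scene",p,d,x,"black",32,x[2]-36,x[2]-28,16),"yellow",fit("scene",p,d,[618,-11],"yellow",40,146,185,23))
E
```

```text
[617.40886182 -10.44679302 239.64425304] [-3.14126185e+00 -9.86297723e-04  3.14126442e+00] [-0.57948914  0.47621579 -0.7704186 ] 21.312880872815466
lid disc (array([624.4,  -9. , 217. , 222.6]), 68) plug (array([619.1,  -9.1, 205.7, 211.4]), 15) yellow (array([619.9, -11.9, 146.9, 173.5]), 305)
```

View pics/l1.png

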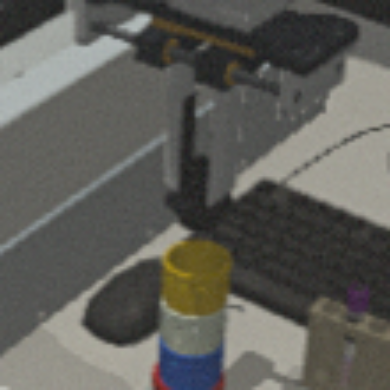

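The lid's disc (200,212) hangs level just above the yellow rim (197,260). Lowering.

>>> move_arm(
  commands=[
    [[0.1,0,0,12,0,0,0],[0.1,0,0,10,0,0,0],[0.1,0,0,8,0,0,0],[0.1,0,0,5,0,0,0],[0.1,0,0,3,0,0,0],[0.1,0,0,2,0,0,0],[0.1,0,0,0,0,0,0]],
  ],
)

```text
t: 23.6
tool_pos: [618.0, -10.4, 200.0]
ee_rot: [-3.141, -0.0, -3.141]
wrist_force: [0.1, 0.9, 1.2]
gripper_width: 21.4
finger_force: 12.0
```

>>> move_arm(
  commands=[
    [[0.1,0,0,1.5,0,0,0],[0.1,0,0,0,0,0,0],[0.1,0,0,1.5,0,0,0],[0.1,0,0,0,0,0,0]],
  ],
)

```text
t: 24.0
tool_pos: [617.9, -10.3, 197.0]
ee_rot: [-3.142, -0.0, -3.141]
wrist_force: [0.3, 1.1, -0.4]
gripper_width: 21.2
finger_force: 12.0
```

>>> move_arm(
  commands=[
    [[0.1,0,0,1,0,0,0],[0.1,0,0,0,0,0,0],[0.1,0,0,0.7,0,0,0],[0.1,0,0,0,0,0,0]],
  ],
)

```text
t: 24.4
tool_pos: [617.9, -10.3, 195.3]
ee_rot: [-3.142, -0.0, -3.141]
wrist_force: [0.1, 0.2, -0.0]
gripper_width: 21.5
finger_force: 12.0
```

>>> move_arm(
  commands=[
    [[0.1,0,0,0.7,0,0,0],[0.1,0,0,0,0,0,0],[0.1,0,0,0.5,0,0,0],[0.1,0,0,0,0,0,0]],
  ],
)

```text
t: 24.8
tool_pos: [618.4, -10.4, 194.8]
ee_rot: [3.141, 0.001, -3.142]
wrist_force: [-1.2, -0.1, 9.1]
gripper_width: 21.3
finger_force: 12.0
```

Seated firmly. Release and retreat.

>>> move_arm(
  commands=[
    [[0.5,0,0,0,0,0,0],[0.5,0,0,0,0,0,0],[0.5,0,0,0,0,0,0],[0.5,0,0,-8,0,0,0],[0.5,0,0,-25,0,0,0],[0.5,0,0,-40,0,0,0],[0.5,40,0,0,0,0,0],[0.5,45,0,0,0,0,0],[0.5,45,0,0,0,0,0],[0.5,0,0,0,0,0,0]],
  ],
)

```text
t: 25.8
tool_pos: [483.7, -11.0, 267.7]
ee_rot: [3.138, -0.001, 3.141]
wrist_force: [-0.3, -0.2, 0.2]
gripper_width: 47.2
finger_force: 0.0
```

```bash
python3 - <<'E'
from h import *
s=bot.read_state();print(s['t'],s['tool_pos'],s["gripper_width"])
o=snap("e",dict(scene=(230,80,400,250),top=(200,80,340,220)))
for n in o:
    p,d=o[n]
    for c,a,b,r in(("blue",75,100,23),("white",112,135,23),("yellow",146,170,23),("black",188,212,11)): print(n,c,fit(n,p,d,[618,-11],c,32,a,b,r))
E
```

```text
25.8 [483.67187464 -10.95550419 267.70242431] 47.184753052598914
scene blue (array([620.8, -12.6,  75.7,  98.3]), 115)
scene white (array([621.2, -12.2, 112.4, 134.2]), 131)
scene yellow (array([621.2, -11.5, 146.4, 169.5]), 140)
scene black (array([620.2, -10.2, 188.7, 208.3]), 75)
top blue (None, 0)
top white (None, 0)
top yellow (None, 0)
top black (array([614.8,  -9.2, 201.1, 207.1]), 24)
```

View pics/e.png

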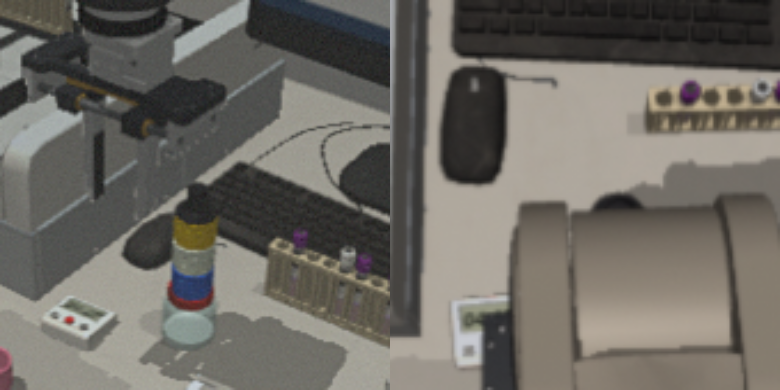

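The stack (195,265) stands straight with the lid on, knob top at about 205 mm as expected, and the gripper is clear.

```bash
python3 -c "
from bench import bot
print(bot.sign_off())"
```

```text
the job is handed in; nothing more can be done
None
```

The strainer cascade is built on the red-collared jar in the order asked (blue, white, yellow, black lid): all four parts sit straight and fully home, the stack stands by itself, and I handed it in after about 26 s with the gripper clear.

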